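# Set a coffee grinder to its marker, taking up the play from the coarse side

## Task

The coffee grinder was left too fine; set it to the marker on its scale. Tip the upright locking lever outwards to free the adjusting ring, push the ring's handle post anticlockwise (seen from above) well past the marker, far enough that the loosely coupled burr carrier is carried past the marker too, then bring the post back clockwise until it stands right over the marker, so that the last movement is towards fine and the play is taken up (if you overshoot, back off and come again). Then push the locking lever fully home, upright again, without disturbing the setting, and leave the mug, tin, jar and spoon where they are.

Things in the scene. Friction and masses are not known exactly. Their poses are not given: they have to be found in the camera images.
- grinder: White coffee grinder, fixed; round housing (radius 60 mm, flared on top) on a dark foot, 249 mm tall to the lock's ball. Origin on its upright axis at worktop height; own -x is its front (chute, dosing cup; foot reaches 135 mm forward), +y its left flank with the lock. The scale parts on top turn about this axis. The aluminium scale flange, radius 90 mm, top at z = 136 mm, has a graduation every 6 degrees.
- marker (a point): The set mark: dark raised finger, 8 mm wide, on the scale flange at the grinder's front, pointing radially outwards. This point is on its top, 100 mm from the grinder's axis, 143 mm above the worktop; own -x points radially outwards, own -y in the coarse (anticlockwise) direction. From 3 degrees clockwise to 20 degrees anticlockwise of the front, fixed during a run.
- handle_post (a point): Handle of the adjusting ring: upright wood-capped round post, 18 mm in diameter, 100 mm from the grinder's axis on a flat arm; from the arm (top at 162 mm) to 212 mm above the worktop. This point is on its axis at 195 mm height. Set when exactly above the marker. Anticlockwise from above (to the robot's right) is coarser. Starts on the fine side of the marker; stays where left.
- adjusting_ring (a joint): Turn of the adjusting ring in the burr carrier, 0 to 0.21 rad: its arm stands loosely between two steel lugs of the carrier. 0: arm at the fine-side lug, play taken up towards fine, clockwise pushing carries the carrier along. 0.21: arm at the other lug, anticlockwise pushing carries it along. In between the ring turns freely (0.3 N at the post) and the carrier stays.
- burr_carrier (a joint): Turn of the burr carrier (steel disc with two lugs, under the adjusting ring), -0.75 to 0.95 rad, anticlockwise (coarser) positive. Stiff: moves only when the ring's arm pushes a lug, about 3 N at the handle post, and stays where left. The post's angle from the grinder's front is burr_carrier + adjusting_ring.
- carrier_index (a point): A point that turns with the burr carrier, 100 mm from the axis, 143 mm above the worktop. It lies below the post when the play is taken up towards fine, otherwise up to 21 mm to the fine side of the post. Nothing is drawn there.
- lock_lever (a joint): Quick-release locking lever on the grinder's left flank, turning about a level pin along the grinder's own x axis: 0 is home (lever upright, its cam wedged against the adjusting ring so that it cannot be set), 0.95 rad is tipped right outwards (to own +y; ring free, cam lets go by 0.7 rad). Takes 4 to 10 N at the ball; stays where left; a firm stop at either end.
- lock_ball (a point): Centre of the dark ball (22 mm diameter) at the end of the locking lever, 75 mm from its pin. The pin lies 60 mm to the left (own +y) of the grinder's axis, 163 mm above the worktop, so that the ball is 238 mm up when home and 207 mm up, 61 mm further left, when tipped out. Inside it is free space above the grinder's wooden lid, whose knob tops out at 200 mm.
- travel_mug: Bystander: teal travel mug, 89 mm diameter, 190 mm tall, origin at the centre of its underside.
- tea_tin: Bystander: blue lidded tin, 79 x 111 x 88 mm, origin at the centre of its underside.
- jam_jar: Bystander: glass jar with a white lid, 68 mm diameter, 90 mm tall, origin at the centre of its underside.
- teaspoon: Bystander: steel teaspoon, 130 mm long, lying flat, origin at the centre of its underside.

How it is judged:
By the outcome, as a careful person would: the job done as asked, in the order asked, and still so for the second after the job is handed in, with the robot touching nothing.
It also fails if it takes over 54 s, if anything falls off the work surface, if the arm or the gripper's body presses on something with over 40 N, if the wrist force passes 120 N, or if a joint passes its speed limit or range.

## Robot

A 6-joint arm with a two-finger parallel gripper is mounted at the origin on a cart in front of the work surface, level with it; the furniture and walls round the work are solid. World frame = base frame: x ahead of the robot, y to its left, z up, the work surface at z = 0. Lengths are in m, angles in rad, forces in N, time in s.
With the tool pointing down it reaches from about 0.3 to 1 m from the base axis. Payload 5.1 kg.
Tool frame: the origin (TCP) lies at the very end of the fingers, on their centre line; the grasp point (between the pads) lies 19 mm behind it (manip.hold_point_z is the distance from the TCP to the grasp point, in m); z points along the fingers, y is the line along which they close (so a half turn about z gives the same grasp; the last joint's range is limited). The gripper opens to 95 mm and grips with 3 to 60 N. Pads are 20 mm wide; open, the fingers measure 119 mm over their backs; the gripper's body (75 mm by 180 mm) begins 59 mm behind the grasp point.
Start: joints at [1.114, 0.124, 1.65, -0, 1.367, -0.083], TCP at [0.237, 0.605, 0.215] pointing down, gripper open.
Joint ranges: [-2.61, 2.61], [-1.02, 2.33], [0.03, 2.71], [-1.35, 4.49], [0.32, 2.68], [-2.91, 2.91]. Speed limits (rad/s): [2.57, 2.57, 3.14, 3.14, 3.14, 3.14].

## Interface

Orientations are given as [roll, pitch, yaw] about the fixed x, y, z axes, in that order (R = Rz(yaw) Ry(pitch) Rx(roll)).
In Python, from workcell import sensors, snapshot, sign_off, manip gives the robot as it stands. The module is installed in compiled form; this text tells all that it offers.
- The arm moves only by the tool step_arm, never from a script. Its argument "deltas" is a list of rows, each a list of 4 numbers: the shift along the world's x, y, z in cm, then the turn about the world's z in degrees. A call has 1 to 8 rows; each row shifts and turns the commanded pose from where the row before left it; what a row does not reach is not made up. A row lasts 1/8 s, in which the tool goes at most 62.5 mm and 10.7 degrees, less where a joint would pass 70% of its speed; a pose out of reach is approached as far as the arm can. A call with a gripper value outside its range is refused whole. "claw" is the finger opening in cm, from 0 to 9.51, set as the call begins (left out, the last holds). The fingers move at their own pace and stop on an object; the grip force is fixed at half the most. Time passes only in rows, so rows that do not move let the fingers close. It gives the time, the measured TCP pose, the force, the opening and the grip force at its end, in the units of the state.
- sensors.sense(): the state, without advancing time (a new reading comes with each control period).
- snapshot(name): name is "scene" or "side" or "wrist"; returns a dict with "img" (384x512x3 uint8, red, green, blue), "depth" (384x512 float32, m along the optical axis (not along the pixel's ray), 0 where there is no reading), "camera_matrix" (3x3 intrinsics, pixels), "rvec" (rotation vector, rad) and "tvec" (3), from world to camera coordinates, as OpenCV has them; the wrist camera has in their place "T_tool_cam" (4x4, takes a point from camera to tool coordinates, whose origin is the TCP and whose axes are the flange's). Camera axes: x right, y down, z forward; pixel columns grow to the right and rows downward; lengths in m; the calibration is good to about 2 mm. A picture is of the moment at which its call begins: read the wrist's pose just before it.
- sign_off(): hands the job in; it is judged then, once.
The state is a dict: "time": time; "qpos": joint angles; "joint_velocities": joint speeds; "joint_efforts": joint torques, N m; "tool_pos": TCP position; "ee_rot": TCP orientation; "ft_force": force on the tool from outside, world axes, zero at the start; "ft_torque": the same for the moment, N m; "grip_width": finger opening in m; "grip_force": force on a finger pad.
Only numpy, scipy, OpenCV 4.12 (cv2) and the standard library are available. Lean on these libraries where they do the work, as an engineer would, in place of code of your own. Each camera call takes 0.05 s, during which the arm holds its last target. There are 200 camera calls.

## Working session

There is one attempt and no reset: what is moved stays moved. The work goes in short steps, Python scripts to look and compute and a tool call to move; the robot and the scene stay as the last step left them, time stands still between calls to the robot, and variables do not carry over. Pictures are saved under pics/ and viewed, at most 10 in all, crops included, and the job is handed in when it is done.

Besides the shell and the picture viewer there is one more tool, called after "Request:" by a JSON object that holds its "name" and its "arguments". step_arm: Moves the arm, as the interface text tells. Its arguments: {"type":"object","properties":{"deltas":{"type":"array"},"claw":{"type":"number"}},"required":["deltas"]}

```bash
mkdir -p pics; cat > h.py <<'E'
import numpy as np,cv2
from workcell import sensors,snapshot,sign_off,manip
def snap(n,save=None):
    s=snapshot(n)
    if save: cv2.imwrite('pics/'+save,s['img'][:,:,::-1])
    return s
def pose(s):
    R,_=cv2.Rodrigues(np.array(s['rvec'],float).reshape(3)); return R,np.array(s['tvec'],float).reshape(3)
def ray_z(s,uv,z):
    R,t=pose(s);K=np.array(s['camera_matrix'])
    d=R.T@np.linalg.inv(K)@np.array([uv[0],uv[1],1.]);c=-R.T@t
    return c+d*(z-c[2])/d[2]
def cloud(s):
    R,t=pose(s);K=np.array(s['camera_matrix']);D=s['depth']
    v,u=np.mgrid[:D.shape[0],:D.shape[1]]
    P=np.stack([(u-K[0,2])/K[0,0]*D,(v-K[1,2])/K[1,1]*D,D],-1)
    return (P-t)@R
def proj(s,p):
    R,t=pose(s);q=np.array(s['camera_matrix'])@(R@np.array(p,float)+t);return q[:2]/q[2]
E
python3 - <<'E'
from h import *
a=snap('scene');b=snap('side')
np.savez('s0.npz',**{k+'_'+n:s[k] for n,s in(('a',a),('b',b)) for k in('img','depth','camera_matrix','rvec','tvec')})
cv2.imwrite('pics/a.png',cv2.resize(a['img'][:,:,::-1],(800,600)));cv2.imwrite('pics/b.png',cv2.resize(b['img'][:,:,::-1],(800,600)))
for s in(a,b):
    R,t=pose(s);print(-R.T@t,R[2])
E
```

```text
[ 0.23705509 -0.60565539  0.99770189] [ 0.29859081  0.55987621 -0.77290501]
[-0.54572007 -0.58045352  1.49717284] [ 0.59422706  0.31584671 -0.73968579]
```

View pics/a.png

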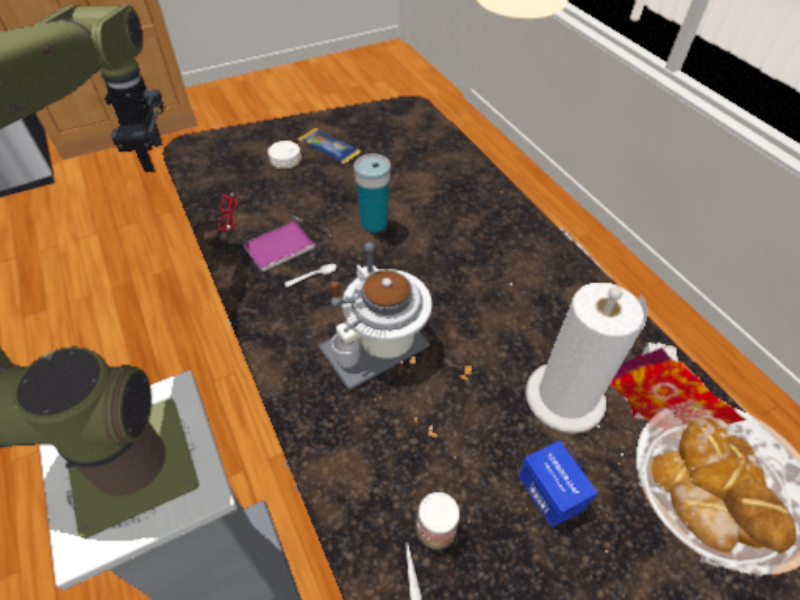

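View pics/b.png

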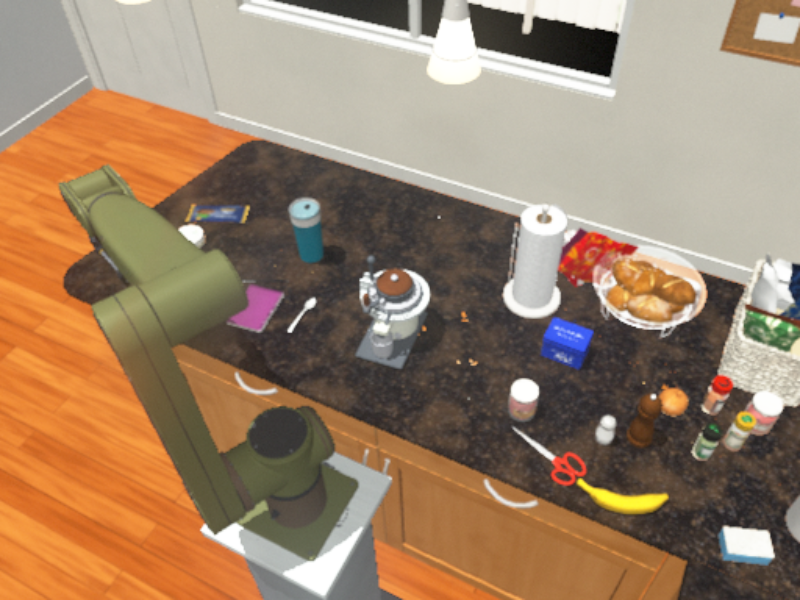

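The grinder is near (385,300) in the scene view, with the lock ball at (369,247) and the wood-capped post at (336,290). The mug stands behind and to the left at (372,190), and the spoon is at (312,275).

```bash
python3 - <<'E'
from h import *
z=np.load('s0.npz')
for n in 'ab':
    s={k:z[k+'_'+n] for k in('img','depth','camera_matrix','rvec','tvec')}
    C=cloud(s);hsv=cv2.cvtColor(s['img'],cv2.COLOR_RGB2HSV)
    H,S,V=[hsv[...,i].astype(int) for i in range(3)]
    u0,u1,v0,v1=(200,290,145,250) if n=='a' else (220,285,160,235)
    box=np.zeros(H.shape,bool);box[v0:v1,u0:u1]=1
    m=(box&((H<15)|(H>170))&(S>120)&(V>40)&(C[...,2]>.15)).astype(np.uint8)
    k,l,st,ce=cv2.connectedComponentsWithStats(m)
    for i in range(1,k):
        if st[i,4]>8: P=C[l==i];print(n,'wood',st[i],ce[i],np.median(P,0),P.min(0),P.max(0))
    hi=box&(C[...,2]>.205)&(C[...,2]<.27)
    P=C[hi];print('high',len(P),P.round(3)[:12].tolist())
    fl=box&(abs(C[...,2]-.136)<.004);P=C[fl]
    A=np.c_[2*P[:,:2],np.ones(len(P))]
    print('flange',len(P),P.min(0),P.max(0))
    ft=box&(C[...,2]>.008)&(C[...,2]<.05);P=C[ft];print('foot',len(P),cv2.minAreaRect(P[:,:2].astype(np.float32)))
    cv2.imwrite(f'pics/c{n}.png',cv2.resize(s['img'][v0:v1,u0:u1,::-1],None,fx=5.5,fy=5.5,interpolation=cv2.INTER_CUBIC))
    print('off',u0,v0)
E
```

```text
a wood [233 174  29  22 466] [246.99141631 184.73175966] [0.54666996 0.02463582 0.18707545] [ 0.23705509 -0.60565539  0.17476262] [0.59447254 0.07370617 0.99770189]
a wood [212 180   6  10  50] [214.24 184.62] [0.45675612 0.0579538  0.20338607] [0.45001531 0.05386011 0.18216713] [0.46500925 0.06995572 0.2153032 ]
high 85 [[0.546, 0.1, 0.249], [0.548, 0.097, 0.25], [0.551, 0.097, 0.249], [0.554, 0.096, 0.249], [0.542, 0.1, 0.246], [0.545, 0.097, 0.247], [0.547, 0.095, 0.248], [0.551, 0.096, 0.246], [0.552, 0.091, 0.25], [0.556, 0.093, 0.246], [0.539, 0.099, 0.244], [0.541, 0.096, 0.246]]
flange 675 [ 0.46027499 -0.05479075  0.13201251] [0.64598382 0.12022284 0.13999682]
foot 1072 ((0.5517793297767639, 0.18556156754493713), (0.4958537220954895, 0.22809290885925293), 79.48609924316406)
off 200 145
b wood [242 172  21  17 246] [252.06097561 180.63414634] [0.53877233 0.02965974 0.18395784] [ 0.50316204 -0.01009223  0.17208492] [0.58614135 0.0761942  0.19155169]
high 44 [[0.538, 0.098, 0.25], [0.542, 0.096, 0.247], [0.544, 0.092, 0.247], [0.545, 0.088, 0.248], [0.539, 0.099, 0.243], [0.538, 0.093, 0.247], [0.542, 0.092, 0.243], [0.547, 0.09, 0.24], [0.548, 0.086, 0.24], [0.535, 0.101, 0.241], [0.535, 0.097, 0.242], [0.535, 0.092, 0.245]]
flange 268 [ 0.44256471 -0.05680836  0.13200458] [0.63234454 0.11908636 0.13998374]
foot 621 ((0.5901654958724976, 0.05626334249973297), (0.37891095876693726, 0.24290969967842102), 23.65168571472168)
off 220 160
```

View pics/ca.png

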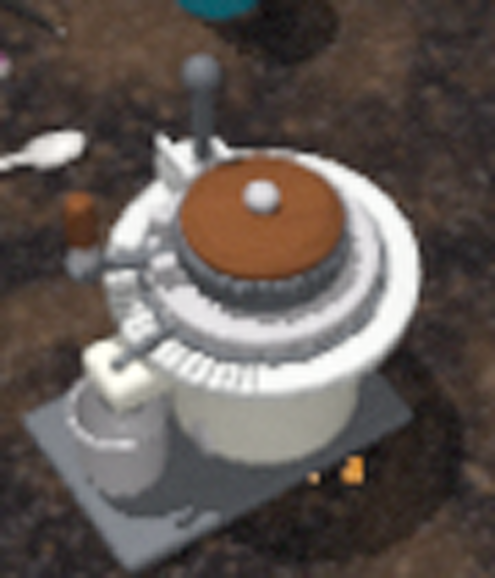

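The crop shows the ball at the top (scene pixel 237,158) and the post at left (214,183). The dark marker finger is over the chute, with its tip near (221,211). I'll work out the geometry and check the wrist camera mount.

```bash
python3 - <<'E'
from h import *
z=np.load('s0.npz');S={}
for n in 'ab': S[n]={k:z[k+'_'+n] for k in('img','depth','camera_matrix','rvec','tvec')}
a=S['a']
print('knob',ray_z(a,(247.6,180.5),.195),'mark',ray_z(a,(221.3,211.2),.143),'ball',ray_z(a,(236.7,158.3),.238),'post',ray_z(a,(214.4,184.5),.2))
# foot corners crop: left(25,415) bottom(130,570) right(412,410)
for p in((25,415),(130,570),(412,410)): print('foot',ray_z(a,(200+p[0]/5.5,145+p[1]/5.5),.012))
s=sensors.sense();print(s['time'],s['tool_pos'],s['ee_rot'],s['grip_width'])
w=snap('wrist');print(w['T_tool_cam'],w['camera_matrix'])
E
```

```text
knob [0.55509711 0.03448778 0.195     ] mark [0.45044091 0.00140105 0.143     ] ball [0.5487753 0.0949954 0.238    ] post [0.45802117 0.06049342 0.2       ]
foot [0.41687215 0.08422686 0.012     ]
foot [ 0.4294714  -0.04494752  0.012     ]
foot [ 0.63106132 -0.01969099  0.012     ]
0.1 [0.23713168 0.60459481 0.2135345 ] [-3.13977762e+00 -1.08635204e-04  2.76784117e+00] 0.09484432437581718
[[-1.35049100e-04 -9.70075859e-01 -2.42801996e-01  6.72133594e-02]
 [ 9.99999657e-01  6.73322212e-05 -8.25225570e-04 -9.79959858e-04]
 [ 8.16879801e-04 -2.42802024e-01  9.70075518e-01 -1.70440735e-01]
 [ 0.00000000e+00  0.00000000e+00  0.00000000e+00  1.00000000e+00]] [[282.84001746   0.         256.6251768 ]
 [  0.         282.84001746 193.64620281]
 [  0.           0.           1.        ]]
```

Request:
{"name": "step_arm", "arguments": {"deltas": [[0,0,3,0],[1,-2,3,0],[2,-4,0,4],[2,-4,0,4],[2,-4,0,4],[2,-4,0,4],[2,-4,0,4],[2,-4,0,4]], "claw": 4.0}}

```text
time: 1.15
tool_pos: [0.3677, 0.3437, 0.2743]
ee_rot: [-3.141, -0.0, -3.094]
ft_force: [1.6, -0.1, 0.3]
grip_width: 0.0398
grip_force: 0.0
```

Request:
{"name": "step_arm", "arguments": {"deltas": [[2,-4,0,4],[2,-4,0,0],[2,-4,0,0],[2,-4,0,0],[2,-4,0,0],[2,-4,0,0],[2,-4,0,0],[2,-3,0,0]]}}

```text
time: 2.15
tool_pos: [0.5277, 0.0334, 0.2744]
ee_rot: [3.142, -0.0, -3.028]
ft_force: [0.5, 0.7, -0.3]
grip_width: 0.04
grip_force: 0.0
```

```bash
cat >> h.py <<'E'
from scipy.spatial.transform import Rotation as Ro
def wsnap(save=None):
    q=sensors.sense();s=snap('wrist')
    T=np.eye(4);T[:3,:3]=Ro.from_euler('xyz',q['ee_rot']).as_matrix();T[:3,3]=q['tool_pos']
    W=np.linalg.inv(T@np.array(s['T_tool_cam']))
    s['rvec']=Ro.from_matrix(W[:3,:3]).as_rotvec();s['tvec']=W[:3,3]
    if save: cv2.imwrite('pics/'+save,cv2.resize(s['img'][:,:,::-1],(800,600),interpolation=cv2.INTER_CUBIC))
    return s
E
python3 - <<'E'
from h import *
s=wsnap('w1.png')
np.savez('w1.npz',**{k:s[k] for k in('img','depth','camera_matrix','rvec','tvec')})
for p in((.555,.034,.2),(.548,.094,.238),(.458,.06,.212),(.455,.003,.143)):print(proj(s,p)*1.5625)
E
```

```text
[399.02936847 358.22159626]
[518.08075576 385.310484  ]
[470.67835158 195.28922868]
[369.67308836 179.81648198]
```

View pics/w1.png

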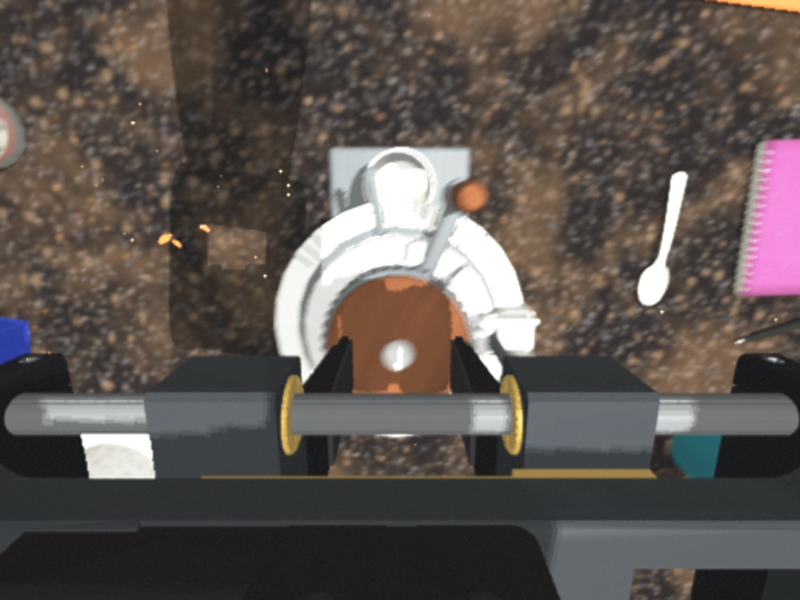

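The view is square to the grinder, with the knob at (398,353) and the post cap at (471,195), both where predicted. The marker is washed out by glare near (380,210), so I'll enhance a crop.

```bash
python3 - <<'E'
from h import *
z=np.load('w1.npz');im=z['img'][85:235,165:350,::-1].astype(float)
im=255*(im/255)**3
cv2.imwrite('pics/w1c.png',cv2.resize(im.astype(np.uint8),None,fx=4,fy=4,interpolation=cv2.INTER_CUBIC))
s={k:z[k] for k in('img','depth','camera_matrix','rvec','tvec')}
C=cloud(s)
m=abs(C[...,2]-.136)<.003;m[:,:170]=0;m[:,350:]=0
P=C[m][:,:2]; P=P[np.hypot(*(P-[.555,.034]).T)<.1]
h=cv2.convexHull(P.astype(np.float32));print(cv2.minEnclosingCircle(h))
m=(abs(C[...,2]-.143)<.003)&(np.hypot(C[...,0]-.555,C[...,1]-.034)>.085)&(np.hypot(C[...,0]-.555,C[...,1]-.034)<.115)
print(m.sum(),np.c_[np.argwhere(m)[:,::-1],C[m].round(3)*1000].astype(int)[:60].tolist())
E
```

```text
((0.5511806607246399, 0.03594929724931717), 0.09112421423196793)
235 [[238, 105, 445, 3, 142], [237, 106, 446, 3, 143], [238, 106, 446, 4, 145], [239, 106, 446, 5, 144], [240, 106, 446, 6, 142], [236, 107, 447, 2, 144], [237, 107, 447, 3, 143], [238, 107, 447, 4, 143], [239, 107, 447, 5, 144], [240, 107, 447, 6, 145], [241, 107, 447, 7, 143], [236, 108, 448, 2, 143], [237, 108, 448, 3, 145], [238, 108, 448, 4, 144], [239, 108, 448, 5, 143], [240, 108, 448, 6, 143], [241, 108, 448, 7, 144], [242, 108, 447, 8, 143], [235, 109, 449, 1, 143], [236, 109, 449, 2, 143], [237, 109, 449, 3, 144], [238, 109, 449, 4, 144], [239, 109, 449, 5, 143], [240, 109, 449, 6, 144], [241, 109, 449, 7, 143], [242, 109, 448, 8, 143], [243, 109, 448, 9, 143], [234, 110, 450, 0, 142], [235, 110, 450, 1, 143], [236, 110, 450, 2, 143], [237, 110, 450, 3, 143], [238, 110, 450, 4, 142], [239, 110, 450, 5, 142], [240, 110, 450, 6, 143], [241, 110, 450, 7, 144], [242, 110, 449, 8, 143], [243, 110, 449, 9, 143], [234, 111, 451, 0, 143], [235, 111, 451, 1, 143], [236, 111, 451, 2, 144], [237, 111, 451, 3, 143], [238, 111, 451, 4, 145], [239, 111, 451, 5, 144], [240, 111, 451, 6, 143], [241, 111, 451, 7, 144], [242, 111, 450, 8, 144], [235, 112, 452, 1, 143], [236, 112, 452, 2, 143], [237, 112, 452, 3, 143], [238, 112, 452, 4, 144], [239, 112, 452, 5, 143], [240, 112, 452, 6, 142], [241, 112, 451, 7, 143], [242, 112, 451, 8, 143], [243, 112, 451, 9, 140], [236, 113, 453, 2, 143], [237, 113, 453, 3, 141], [238, 113, 453, 4, 143], [239, 113, 453, 5, 142], [240, 113, 453, 6, 144]]
```

View pics/w1c.png

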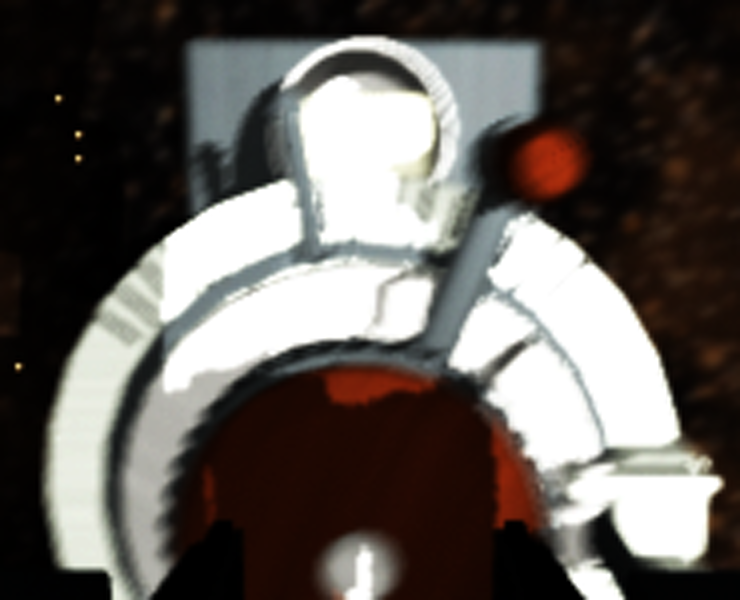

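```bash
python3 - <<'E'
from h import *
z=np.load('w1.npz');s={k:z[k] for k in('img','depth','camera_matrix','rvec','tvec')}
C=cloud(s);ax=np.array([.554,.0345])
d=C[...,:2]-ax;r=np.hypot(d[...,0],d[...,1]);an=np.degrees(np.arctan2(-d[...,1],-d[...,0]))
V=s['img'].mean(-1)
for lo in range(72,116,4):
    o=[]
    for k in range(-8,34,2):
        m=(r>=lo/1e3)&(r<(lo+4)/1e3)&(abs(an-k)<1)
        o.append(f"{np.median(C[...,2][m])*1e3:.0f}/{V[m].mean():.0f}" if m.sum() else '-')
    print(lo,' '.join(o))
R,t=pose(s);print('cam',-R.T@t)
for uv,zz in(((398/1.5625,353/1.5625),.198),((471/1.5625,194.5/1.5625),.212)):print(ray_z(s,uv,zz))
m=(abs(C[...,2]-.183)<.006)&(r<.06)
print(cv2.minEnclosingCircle(C[m][:,:2].astype(np.float32)))
E
```

```text
72 138/240 137/253 137/255 137/254 136/255 137/255 137/255 138/255 138/255 138/253 137/255 143/253 143/228 143/199 137/214 137/240 137/253 137/250 137/252 137/251 137/249
76 137/248 137/247 137/245 136/255 137/255 136/255 137/255 137/255 136/255 137/255 137/255 143/250 143/220 143/201 136/244 136/255 136/255 136/255 136/255 136/255 136/255
80 136/245 137/233 136/227 136/246 137/248 136/255 136/255 137/255 136/255 136/255 136/255 143/250 143/226 143/208 136/245 136/255 136/255 136/255 137/255 137/255 136/255
84 136/243 137/229 136/228 136/243 137/243 136/255 136/255 137/255 137/255 136/255 137/255 143/252 143/226 143/209 137/249 137/255 136/255 136/255 137/255 137/255 137/255
88 136/236 135/236 136/224 125/240 125/244 135/252 135/255 125/255 126/255 136/255 134/255 142/255 143/237 143/202 137/233 136/233 136/243 135/221 135/219 136/220 136/221
92 61/240 113/186 115/218 115/252 115/255 115/255 116/255 445/41 115/255 116/255 115/255 142/255 143/237 143/202 - 74/190 - 16/165 16/139 16/117 16/117
96 52/229 - 114/235 115/255 115/255 115/255 116/255 115/255 115/255 116/255 115/255 142/255 144/237 143/200 - 74/184 - 17/167 16/145 17/118 16/118
100 57/239 109/187 112/238 116/255 115/255 115/255 116/255 115/255 115/255 116/255 115/255 141/255 143/238 142/204 - 75/187 17/179 16/165 16/133 16/117 16/117
104 60/243 - 113/237 115/255 115/255 115/255 115/255 115/255 115/255 115/255 116/255 142/255 143/231 143/205 66/188 74/190 16/181 16/158 17/124 16/118 17/128
108 73/248 51/238 111/235 114/245 115/250 113/251 113/249 113/250 113/254 113/255 114/255 143/236 143/203 143/196 74/201 - 16/172 16/144 16/119 16/124 16/159
112 74/246 61/246 47/235 - 110/187 108/225 - - - - 110/255 126/208 143/215 - - - 16/166 16/125 16/127 17/165 17/198
cam [0.46053032 0.02436874 0.4448303 ]
[0.55256913 0.0331027  0.198     ]
[0.45759305 0.06010413 0.212     ]
((0.5498553514480591, 0.041532550007104874), 0.05231771618127823)
```

```bash
python3 - <<'E'
from h import *
z=np.load('w1.npz');s={k:z[k] for k in('img','depth','camera_matrix','rvec','tvec')}
C=cloud(s);ax=np.array([.5535,.034])
d=C[...,:2]-ax;r=np.hypot(d[...,0],d[...,1]);an=np.degrees(np.arctan2(-d[...,1],-d[...,0]))
m=(abs(C[...,2]-.143)<.004)&(r>.07)&(r<.112)&(an>8)&(an<24)
P=C[m][:,:2];print(m.sum(),P.mean(0),cv2.minAreaRect(P.astype(np.float32)))
vx,vy,x0,y0=cv2.fitLine(P.astype(np.float32),cv2.DIST_L2,0,.01,.01).ravel();print('dir',np.degrees(np.arctan2(vy,vx)))
n=np.array([-vy,vx]);print('axis off line',n@(ax-[x0,y0]))
uv=np.array([proj(s,(*p,.143)) for p in P[:1]]);
for lo in range(70,112,6):
    q=an[m&(r>=lo/1e3)&(r<(lo+6)/1e3)];print(lo,len(q),q.mean(),q.min(),q.max())
E
```

```text
343 [0.46679337 0.00966879] ((0.4663704037666321, 0.011418500915169716), (0.042756207287311554, 0.018307887017726898), 8.300501823425293)
dir 16.0767
axis off line -0.0006314829996601629
70 67 15.66297570556791 8.782240374123454 23.80365887945257
76 44 15.567563122021465 12.606220254658068 18.48650065664694
82 44 15.586193054202973 13.12020418836761 18.204436953366685
88 45 15.670572209076827 13.363725828394552 18.197633990284267
94 47 15.63875200401748 13.306360334480225 18.002408876760764
100 48 15.68754269049329 13.496494154631185 17.97794100956661
106 48 15.852401874436117 13.390270840794198 18.40534879712952
```

Request:
{"name": "step_arm", "arguments": {"deltas": [[1,3,0,0],[0.9,3,0,0],[0,0,-3,0],[0,0,-3.1,0],[0,0,0,0]]}}

```text
time: 2.82
tool_pos: [0.5442, 0.0952, 0.2102]
ee_rot: [3.141, -0.007, -3.026]
ft_force: [0.6, 0.5, 0.8]
grip_width: 0.0405
grip_force: 0.0
```

Request:
{"name": "step_arm", "arguments": {"deltas": [[-0.1,1,0.2,0],[-0.1,1,0,0],[-0.1,1,0,0],[-0.1,1,0,0],[-0.1,1,0,0],[-0.1,1,0,0],[-0.1,0.5,0,0],[0,0,0,0]]}}

```text
time: 3.82
tool_pos: [0.5394, 0.161, 0.2159]
ee_rot: [3.14, 0.0, -3.026]
ft_force: [-0.6, 0.5, 0.3]
grip_width: 0.04
grip_force: 0.0
```

Request:
{"name": "step_arm", "arguments": {"deltas": [[0,0.3,-0.3,0],[0,0.3,0,0],[0,0.2,0,0],[0,0,0,0]]}}

```text
time: 4.32
tool_pos: [0.5394, 0.1682, 0.2127]
ee_rot: [3.142, -0.0, -3.027]
ft_force: [-0.5, -1.4, 0.2]
grip_width: 0.0399
grip_force: 0.5
```

```bash
python3 - <<'E'
from h import *
s=snap('scene');o=proj(s,(.54,.14,.2));print(o)
u,v=o.astype(int);c=s['img'][v-55:v+55,u-65:u+75,::-1]
cv2.imwrite('pics/l1.png',cv2.resize(c,None,fx=5,fy=5,interpolation=cv2.INTER_CUBIC))
E
```

```text
[228.37623667 158.7481333 ]
```

View pics/l1.png

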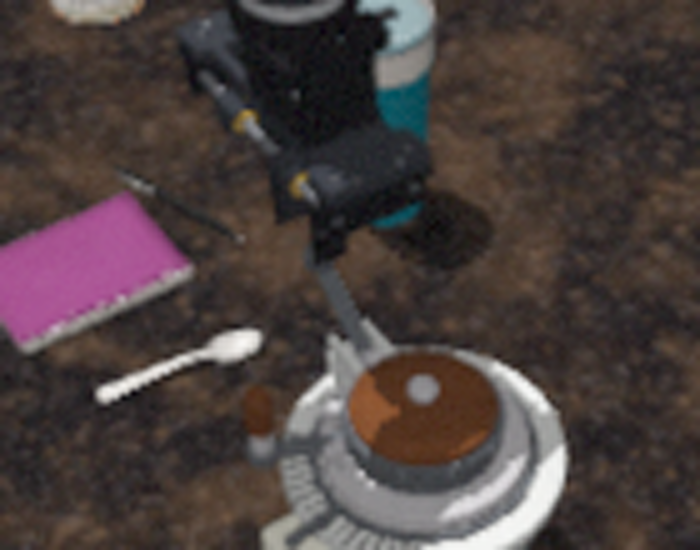

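Request:
{"name": "step_arm", "arguments": {"deltas": [[0,0.3,0,0],[0,0.2,0,0],[0,0,0,0]]}}

```text
time: 4.75
tool_pos: [0.5394, 0.1695, 0.2123]
ee_rot: [-3.133, -0.002, -3.027]
ft_force: [0.4, -13.3, 0.7]
grip_width: 0.0399
grip_force: 5.0
```

Request:
{"name": "step_arm", "arguments": {"deltas": [[0,-0.9,0,0],[0,0,3,0],[0,0,2.8,0],[-2.7,-3.3,0,-7],[-2.7,-3.4,0,-7],[-2.7,-3.3,0,-7.7],[0,0,0,0]], "claw": 4.0}}

```text
time: 5.62
tool_pos: [0.4575, 0.0632, 0.2711]
ee_rot: [3.14, 0.001, 2.875]
ft_force: [-0.2, -0.4, -0.4]
grip_width: 0.0397
grip_force: 0.0
```

Request:
{"name": "step_arm", "arguments": {"deltas": [[0,-0.3,-3,0],[0,0,-3,0],[0,0,-3.3,0],[0,0,0,0]]}}

```text
time: 6.12
tool_pos: [0.4568, 0.0618, 0.1748]
ee_rot: [-3.141, -0.006, 2.879]
ft_force: [0.4, 0.0, 0.1]
grip_width: 0.0401
grip_force: 0.0
```

Request:
{"name": "step_arm", "arguments": {"deltas": [[0,0,0,0],[0,0,0,0],[0,0,0,0]], "claw": 2.6}}

```text
time: 6.5
tool_pos: [0.4592, 0.0612, 0.1791]
ee_rot: [3.141, 0.002, 2.878]
ft_force: [-0.1, -0.6, 0.5]
grip_width: 0.0265
grip_force: 0.0
```

```bash
python3 - <<'E'
import numpy as np
ax=np.array([.5535,.034]);f=lambda t:ax-.1*np.array([np.cos(np.radians(t)),np.sin(np.radians(t))])
p=None
for t in [-15.2]+list(np.arange(-10,41,5)):
    q=f(t)*100; print(t,q.round(2), None if p is None else (q-p).round(2)); p=q
E
```

```text
-15.2 [45.7   6.02] None
-10 [45.5   5.14] [-0.2  -0.89]
-5 [45.39  4.27] [-0.11 -0.86]
0 [45.35  3.4 ] [-0.04 -0.87]
5 [45.39  2.53] [ 0.04 -0.87]
10 [45.5   1.66] [ 0.11 -0.86]
15 [45.69  0.81] [ 0.19 -0.85]
20 [ 4.595e+01 -2.000e-02] [ 0.26 -0.83]
25 [46.29 -0.83] [ 0.33 -0.81]
30 [46.69 -1.6 ] [ 0.4  -0.77]
35 [47.16 -2.34] [ 0.47 -0.74]
40 [47.69 -3.03] [ 0.53 -0.69]
```

Request:
{"name": "step_arm", "arguments": {"deltas": [[-0.3,-0.9,0,5],[-0.1,-0.9,0,5],[0,-0.9,0,5],[0,-0.9,0,5],[0.1,-0.9,0,5],[0.2,-0.8,0,5],[0.3,-0.8,0,5],[0,0,0,0]]}}

```text
time: 7.5
tool_pos: [0.4608, -0.0002, 0.1784]
ee_rot: [-3.141, 0.001, -2.796]
ft_force: [-0.7, -0.1, 1.1]
grip_width: 0.0262
grip_force: 0.0
```

Request:
{"name": "step_arm", "arguments": {"deltas": [[0.3,-0.8,0,5],[0.4,-0.8,0,5],[0.5,-0.7,0,5],[0.5,-0.7,0,5]]}}

```text
time: 8.0
tool_pos: [0.4776, -0.0291, 0.1781]
ee_rot: [3.141, 0.002, -2.444]
ft_force: [-0.7, 2.9, 0.5]
grip_width: 0.026
grip_force: 1.3
```

```bash
cat > post.py <<'E'
from h import *
import sys
s=wsnap(sys.argv[1] if len(sys.argv)>1 else None)
hsv=cv2.cvtColor(s['img'],cv2.COLOR_RGB2HSV).astype(int);C=cloud(s)
ax=np.array([.5535,.034]);d=C[...,:2]-ax;r=np.hypot(d[...,0],d[...,1]);an=np.degrees(np.arctan2(-d[...,1],-d[...,0]))
m=(C[...,2]>.206)&(C[...,2]<.217)&(r>.085)&(r<.115)&((hsv[...,0]<20)|(hsv[...,0]>165))&(hsv[...,1]>90)
if m.sum()>10:
    (c,R)=cv2.minEnclosingCircle(C[m][:,:2].astype(np.float32));e=np.array(c)-ax
    print('post n',m.sum(),c,R,'mean',C[m].mean(0),'ang',np.degrees(np.arctan2(-e[1],-e[0])),np.hypot(*e))
    uv=np.argwhere(m)[:,::-1].astype(np.float32);print('px',cv2.minEnclosingCircle(uv), ray_z(s,cv2.minEnclosingCircle(uv)[0],.212))
k=(abs(C[...,2]-.143)<.004)&(r>.078)&(r<.108)&(an>10)&(an<22);print('mark',k.sum(),an[k].mean() if k.sum() else 0)
q=sensors.sense();print(q['time'],q['tool_pos'],q['ft_force'],q['qpos'])
E
python3 post.py p1.png
```

```text
post n 301 (0.4741564393043518, -0.02892768755555153) 0.007977195084095001 mean [ 0.47136115 -0.03100265  0.20974921] ang 38.418071289613394 0.1012684278783527
px ((263.5, 249.0), 14.534542083740234) [ 0.47255826 -0.03043066  0.212     ]
mark 142 16.497565668218435
8.05 [ 0.47795823 -0.02993766  0.17801147] [-0.85851282 -0.2948724   0.05456255] [-1.75213538e-01 -2.41070499e-01  2.06113923e+00  8.39370654e-04
  1.32092266e+00 -2.44519970e+00]
```

View pics/p1.png

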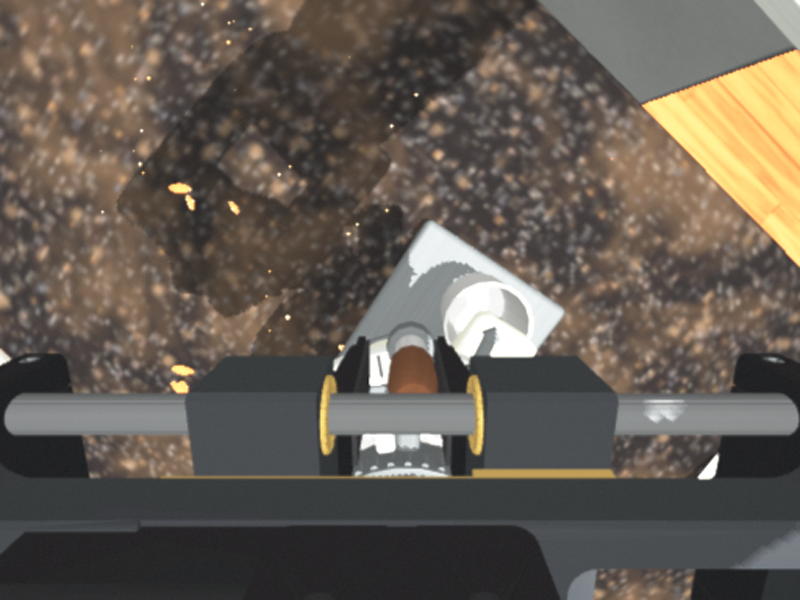

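The post cap (412,370) sits against the right finger at about 37°, well past the marker at 15.7°. Now I'll come back clockwise, stopping short first.

Request:
{"name": "step_arm", "arguments": {"deltas": [[-0.6,0.7,0,-5],[-0.5,0.7,0,-5],[-0.4,0.7,0,-5],[-0.3,0.75,0,-5],[-0.2,0.6,0,-4],[0,0,0,0],[0,0,0,0]]}}

```text
time: 8.93
tool_pos: [0.4574, 0.0047, 0.1778]
ee_rot: [3.142, 0.0, -2.864]
ft_force: [1.2, 1.2, -0.4]
grip_width: 0.0259
grip_force: 0.0
```

Request:
{"name": "step_arm", "arguments": {"deltas": [[0,-0.3,0,0],[0,0,4,0],[0,0,4.5,0],[3,1,0,0],[3,1,0,0],[0,0,0,0]]}}

```text
time: 9.68
tool_pos: [0.5182, 0.0217, 0.2622]
ee_rot: [3.141, -0.001, -2.864]
ft_force: [-0.5, -0.1, -0.8]
grip_width: 0.0263
grip_force: 0.0
```

```bash
python3 post.py p2.png
```

```text
post n 347 (0.45999664068222046, -0.00010009948164224625) 0.008052319288253784 mean [ 4.59535071e-01 -1.63344330e-04  2.11150973e-01] ang 20.036601363550602 0.09952735798948793
px ((251.88888549804688, 130.44444274902344), 10.61397647857666) [ 4.59466276e-01 -2.42592664e-04  2.12000000e-01]
mark 80 14.252437104877028
9.725 [0.51738382 0.02147213 0.26214543] [-0.17584243  1.20977539  0.23402485] [-6.21288022e-02 -1.97208306e-01  1.88308596e+00 -1.56863524e-04
  1.45737038e+00 -1.91042668e+00]
```

View pics/p2.png

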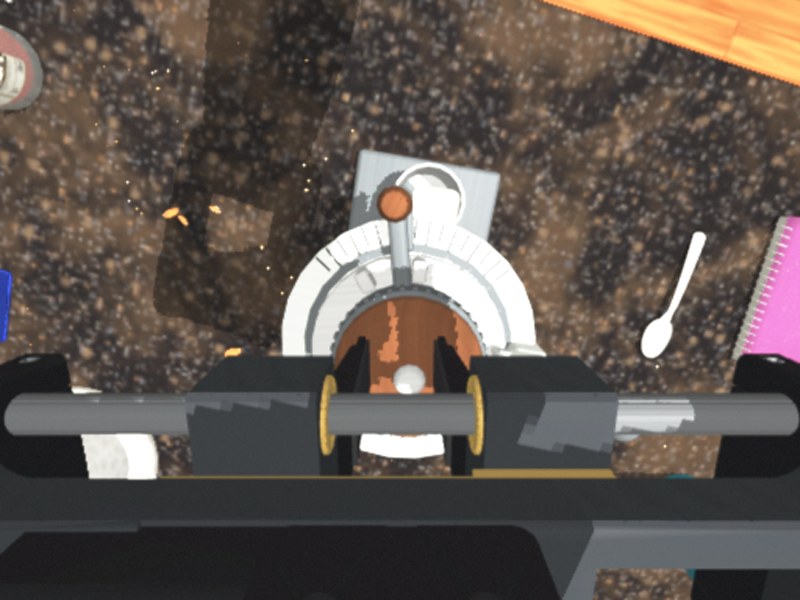

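The lifted view shows the post cap at (396,203), about 20°. It needs about 4.2° (7 mm) more clockwise.

Request:
{"name": "step_arm", "arguments": {"deltas": [[-3,-1,0,0],[-3,-1,0,0],[0,0,-4,0],[0,0,-4.5,0],[0,0,0,0]]}}

```text
time: 10.35
tool_pos: [0.4538, 0.0016, 0.1738]
ee_rot: [3.139, -0.008, -2.865]
ft_force: [-0.3, 0.3, -0.1]
grip_width: 0.026
grip_force: 0.0
```

Request:
{"name": "step_arm", "arguments": {"deltas": [[0,0.3,0,0],[-0.1,0.3,0,-2],[-0.1,0.3,0,-2],[0,0,0,0],[0,0,0,0]]}}

```text
time: 10.98
tool_pos: [0.4566, 0.0104, 0.1797]
ee_rot: [-3.14, 0.003, -2.934]
ft_force: [1.3, -2.4, 1.4]
grip_width: 0.0262
grip_force: 0.9
```

Request:
{"name": "step_arm", "arguments": {"deltas": [[0,-0.3,0,0],[0,0,4.5,0],[0,0,5,0],[3.5,1.3,0,-2.5],[3.6,1.3,0,-2.8],[0,0,0,0],[0,0,0,0]]}}

```text
time: 11.85
tool_pos: [0.5257, 0.0335, 0.2722]
ee_rot: [3.141, -0.002, -3.026]
ft_force: [-1.3, -0.1, -0.1]
grip_width: 0.0259
grip_force: 0.0
```

```bash
python3 post.py; python3 - <<'E'
from h import *
s=wsnap()
C=cloud(s);ax=np.array([.5535,.034]);d=C[...,:2]-ax;r=np.hypot(d[...,0],d[...,1]);an=np.degrees(np.arctan2(-d[...,1],-d[...,0]))
for lo in range(72,112,6):
    o=[]
    for k in range(10,23):
        m=(r>=lo/1e3)&(r<(lo+6)/1e3)&(abs(an-k)<.5);o.append(f"{np.median(C[...,2][m])*1e3:.0f}" if m.sum() else '-')
    print(lo,' '.join(o))
# arm direction
m=(abs(C[...,2]-.162)<.003)&(r>.06)&(r<.09)&(abs(an-16)<12);print('arm',m.sum(),an[m].mean())
s0=np.load('w1.npz');print(s0['tvec'],s['tvec'])
E
```

```text
post n 319 (0.4577363133430481, 0.005223309155553579) 0.008226421661674976 mean [0.45787697 0.005548   0.21127344] ang 16.725360106361002 0.09999390790487045
px ((233.5, 119.1500015258789), 10.453447341918945) [0.45767236 0.00585078 0.212     ]
mark 5 13.050361705885484
11.9 [0.52560499 0.03340649 0.27237812] [-0.07107222 -0.30008341 -0.19328316] [-3.85095489e-02 -1.81256380e-01  1.85246332e+00  6.03046986e-05
  1.47134522e+00 -1.72441310e+00]
72 137 137 138 160 162 162 162 162 162 161 161 160 -
78 136 136 137 160 161 162 162 162 162 162 161 160 -
84 136 136 136 142 162 162 162 162 162 161 161 160 137
90 116 115 136 162 206 208 210 210 211 210 208 202 202
96 115 159 196 210 212 213 212 212 212 213 212 209 204
102 115 116 162 203 209 211 212 212 212 211 210 205 -
108 113 113 113 113 161 161 144 203 202 - - - -
arm 379 16.36491103228077
[ 0.02801713 -0.55437932  0.32005409] [ 0.02845913 -0.55177744  0.31899052]
```

Request:
{"name": "step_arm", "arguments": {"deltas": [[-3.5,-1.3,0,2.5],[-3.6,-1.3,0,2.8],[0,0,-4.5,0],[0,0,-5,0],[0,0,0,0]]}}

```text
time: 12.58
tool_pos: [0.4517, 0.0077, 0.1737]
ee_rot: [3.139, -0.008, -2.935]
ft_force: [0.3, 0.2, -0.3]
grip_width: 0.0255
grip_force: 0.0
```

Request:
{"name": "step_arm", "arguments": {"deltas": [[0,0.2,0,0],[0,0.15,0,0],[0,0.1,0,0],[0,0,0,0],[0,0,0,0]]}}

```text
time: 13.2
tool_pos: [0.4561, 0.012, 0.1784]
ee_rot: [-3.141, 0.002, -2.934]
ft_force: [1.7, -2.1, 0.9]
grip_width: 0.026
grip_force: 1.2
```

Request:
{"name": "step_arm", "arguments": {"deltas": [[0,-0.3,0,0],[0,0,4.5,0],[0,0,5,0],[3.5,1.3,0,-2.5],[3.6,1.2,0,-2.8],[0,0,0,0],[0,0,0,0]]}}

```text
time: 14.08
tool_pos: [0.5255, 0.0341, 0.2717]
ee_rot: [3.141, -0.002, -3.026]
ft_force: [0.3, 0.5, 0.3]
grip_width: 0.0261
grip_force: 0.0
```

```bash
python3 post.py
```

```text
post n 325 (0.4575890004634857, 0.0069173662923276424) 0.008239107206463814 mean [0.45743987 0.00715479 0.21117098] ang 15.768223192405118 0.09966137105537527
px ((234.5, 119.25), 10.359274864196777) [0.45740953 0.00733663 0.212     ]
mark 0 0
14.125 [0.52544405 0.03402833 0.27203565] [ 0.05201009 -0.36314589  0.38824499] [-3.74298523e-02 -1.81019288e-01  1.85282388e+00  2.31146707e-04
  1.47132932e+00 -1.72336633e+00]
```

Request:
{"name": "step_arm", "arguments": {"deltas": [[0.2,3.5,0,0],[0.2,3.5,0,0],[0.2,3.5,0,0],[0.2,3.5,0,0],[0.2,2.4,0,0],[0,0,-3.5,0],[0,0,-3.3,0],[0,0,0,0]], "claw": 0}}

```text
time: 15.12
tool_pos: [0.5337, 0.1972, 0.2015]
ee_rot: [-3.141, -0.006, -3.027]
ft_force: [0.1, 0.6, -0.2]
grip_width: 0.0005
grip_force: 0.0
```

Request:
{"name": "step_arm", "arguments": {"deltas": [[0.1,-1,0,0],[0.1,-1,0,0],[0.1,-1,0,0],[0.1,-1,0,0],[0.1,-1,0,0],[0.1,-1,0,0],[0.1,-1,0,0],[0,0,0,0]]}}

```text
time: 16.12
tool_pos: [0.545, 0.1473, 0.2298]
ee_rot: [3.098, 0.018, -3.024]
ft_force: [-37.7, 49.5, 73.1]
grip_width: 0.0005
grip_force: 38.6
```

Request:
{"name": "step_arm", "arguments": {"deltas": [[0,0,2,0],[0,0.5,2,0],[0,3,2,0],[0,3,0,0],[0,0,0,0]]}}

```text
time: 16.75
tool_pos: [0.5433, 0.1934, 0.2642]
ee_rot: [-3.141, -0.001, -3.026]
ft_force: [0.4, -0.8, -0.3]
grip_width: 0.0003
grip_force: 0.0
```

```bash
python3 - <<'E'
from h import *
s=snap('scene');b=snap('side')
def cr(s,p,w=50):
    u,v=proj(s,p).astype(int);print(u-w,v-w);return cv2.resize(s['img'][v-w:v+w,u-w:u+w,::-1],(400,400),interpolation=cv2.INTER_CUBIC)
cv2.imwrite('pics/l2.png',np.hstack([cr(s,(.54,.12,.2)),cr(b,(.54,.12,.2),40)]))
C=cloud(s);m=(C[...,2]>.19)&(C[...,2]<.26)&(abs(C[...,0]-.545)<.03)&(C[...,1]>.08)&(C[...,1]<.18);P=C[m];print(len(P),P.round(3).tolist()[:30])
C=cloud(b);m=(C[...,2]>.19)&(C[...,2]<.26)&(abs(C[...,0]-.545)<.03)&(C[...,1]>.08)&(C[...,1]<.18);P=C[m];print(len(P),P.round(3).tolist()[:30])
E
```

```text
181 112
192 130
82 [[0.545, 0.126, 0.243], [0.547, 0.123, 0.245], [0.55, 0.123, 0.244], [0.552, 0.121, 0.244], [0.54, 0.124, 0.243], [0.543, 0.123, 0.243], [0.544, 0.118, 0.246], [0.548, 0.12, 0.243], [0.55, 0.116, 0.245], [0.555, 0.12, 0.24], [0.538, 0.128, 0.236], [0.538, 0.119, 0.244], [0.54, 0.116, 0.246], [0.543, 0.117, 0.244], [0.546, 0.114, 0.245], [0.549, 0.115, 0.242], [0.553, 0.115, 0.241], [0.535, 0.121, 0.239], [0.538, 0.118, 0.24], [0.54, 0.116, 0.242], [0.543, 0.117, 0.239], [0.544, 0.111, 0.244], [0.548, 0.111, 0.242], [0.552, 0.114, 0.238], [0.535, 0.122, 0.234], [0.537, 0.118, 0.237], [0.539, 0.113, 0.24], [0.541, 0.112, 0.24], [0.543, 0.109, 0.242], [0.548, 0.111, 0.238]]
48 [[0.542, 0.123, 0.241], [0.543, 0.119, 0.242], [0.552, 0.12, 0.234], [0.531, 0.121, 0.247], [0.535, 0.119, 0.244], [0.537, 0.116, 0.243], [0.543, 0.114, 0.239], [0.543, 0.11, 0.241], [0.536, 0.124, 0.235], [0.534, 0.118, 0.239], [0.533, 0.113, 0.243], [0.535, 0.11, 0.242], [0.541, 0.109, 0.238], [0.531, 0.121, 0.236], [0.533, 0.118, 0.235], [0.527, 0.11, 0.244], [0.534, 0.11, 0.238], [0.543, 0.111, 0.229], [0.529, 0.121, 0.232], [0.528, 0.115, 0.235], [0.528, 0.111, 0.237], [0.53, 0.108, 0.236], [0.535, 0.106, 0.233], [0.529, 0.117, 0.228], [0.528, 0.111, 0.232], [0.539, 0.114, 0.22], [0.55, 0.116, 0.209], [0.534, 0.115, 0.219], [0.539, 0.114, 0.215], [0.537, 0.108, 0.22]]
```

View pics/l2.png

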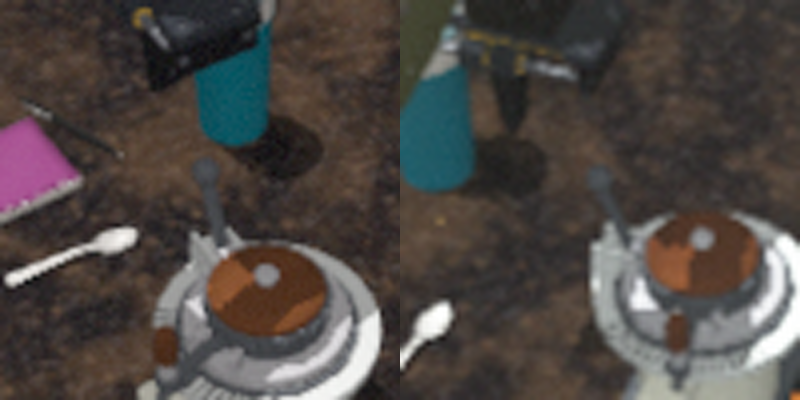

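The lever came about halfway, with the ball now at y≈.117 m, because the tapered back of the fingers rode up on it. I'll use a flat inner pad instead: straddle the ball and push with the outer finger.

Request:
{"name": "step_arm", "arguments": {"deltas": [[0,0,1.3,0],[-0.1,-2.5,0,0],[-0.1,-2.5,0,0],[0,-2.4,0,0],[0,0,0,0],[0,0,0,0]], "claw": 4.6}}

```text
time: 17.6
tool_pos: [0.5416, 0.119, 0.2782]
ee_rot: [3.141, 0.001, -3.028]
ft_force: [-0.3, -0.2, -0.2]
grip_width: 0.0456
grip_force: 0.0
```

```bash
python3 post.py; python3 - <<'E'
from h import *
s=snap('scene');C=cloud(s)
m=(C[...,2]>.225)&(C[...,2]<.25)&(abs(C[...,0]-.545)<.02)&(C[...,1]>.08)&(C[...,1]<.15);print(m.sum(),np.median(C[m],0) if m.sum() else 0)
E
```

```text
post n 356 (0.45739081501960754, 0.007304699160158634) 0.008156850002706051 mean [0.45758401 0.00835371 0.21102785] ang 15.523172903666515 0.09974775448362198
px ((131.5, 86.5), 11.510964393615723) [0.45795567 0.00882791 0.212     ]
mark 48 13.490254022102652
17.65 [0.54147837 0.11927461 0.27802476] [ 0.21805559 -0.72618341  0.77411926] [ 1.19868832e-01 -1.20262369e-01  1.78898848e+00  2.32761999e-04
  1.47247373e+00 -1.56572807e+00]
41 [0.54339202 0.11552697 0.24017639]
```

Request:
{"name": "step_arm", "arguments": {"deltas": [[0,0,-3,0],[0,0,-3.2,0],[0.1,-0.7,0,0],[0.1,-0.7,0,0],[0.1,-0.7,0,0],[0,-0.7,0,0],[0,-0.5,0,0],[0,0,0,0]]}}

```text
time: 18.7
tool_pos: [0.5444, 0.0851, 0.2157]
ee_rot: [-3.14, 0.0, -3.027]
ft_force: [0.6, 0.4, 0.5]
grip_width: 0.046
grip_force: 0.3
```

Request:
{"name": "step_arm", "arguments": {"deltas": [[0,-0.3,0,0],[0,-0.2,0,0],[0,0,0,0]]}}

```text
time: 19.08
tool_pos: [0.5443, 0.0833, 0.2155]
ee_rot: [3.137, 0.001, -3.026]
ft_force: [0.8, 10.0, 2.5]
grip_width: 0.0461
grip_force: 4.7
```

Request:
{"name": "step_arm", "arguments": {"deltas": [[0,-0.2,0,0],[0,-0.1,0,0],[0,0,0,0]]}}

```text
time: 19.45
tool_pos: [0.5443, 0.0829, 0.2154]
ee_rot: [3.131, 0.002, -3.026]
ft_force: [0.9, 16.2, 1.2]
grip_width: 0.046
grip_force: 8.7
```

Request:
{"name": "step_arm", "arguments": {"deltas": [[0,1.2,0,0],[0,0,3,0],[0,0,3,0],[-1,-2.8,0,0],[-0.9,-3.1,0,0],[0,0,0,0],[0,0,0,0]]}}

```text
time: 20.32
tool_pos: [0.5253, 0.0311, 0.2752]
ee_rot: [-3.141, -0.001, -3.027]
ft_force: [0.4, 0.4, 0.8]
grip_width: 0.0462
grip_force: 0.0
```

```bash
python3 post.py; python3 - <<'E'
from h import *
z=np.load('s0.npz')
old={k:z[k+'_a'] for k in('img','depth','camera_matrix','rvec','tvec')}
for s in(old,snap('scene')):
    C=cloud(s);m=(C[...,2]>.225)&(C[...,2]<.255)&(abs(C[...,0]-.545)<.02)&(C[...,1]>.07)&(C[...,1]<.15);m[:,:225]=0;m[:,250:]=0;print(m.sum(),C[m].mean(0),np.argwhere(m).mean(0))
E
```

```text
post n 315 (0.45773452520370483, 0.0066680703312158585) 0.008197619579732418 mean [0.45741222 0.00691502 0.21112531] ang 15.92900254640759 0.09958945999642335
px ((238.1875, 120.0), 10.388081550598145) [0.45746736 0.00701018 0.212     ]
mark 0 0
20.375 [0.52537166 0.03139563 0.27522898] [ 0.13176799  0.18324896 -0.64960509] [-4.21556058e-02 -1.83346139e-01  1.84956593e+00 -3.14461565e-04
  1.47608240e+00 -1.72809821e+00]
42 [0.54667792 0.09165589 0.24334264] [157.95238095 236.5       ]
8 [0.54730167 0.08727681 0.23676457] [160.375 237.375]
```

Request:
{"name": "step_arm", "arguments": {"deltas": [[0,0,5,0],[-1,0,5,0],[-4,0,5,0],[-4,0,4,0],[-4,0,0,0],[0,0,0,0]]}}

```text
time: 21.18
tool_pos: [0.3952, 0.0317, 0.4665]
ee_rot: [-3.141, 0.005, -3.026]
ft_force: [-0.4, 0.6, 0.1]
grip_width: 0.0461
grip_force: 0.0
```

```bash
python3 - <<'E'
from h import *
z=np.load('s0.npz')
for cam,n,box in(('scene','a',(225,250)),('side','b',(225,245))):
  old={k:z[k+'_'+n] for k in('img','depth','camera_matrix','rvec','tvec')}
  for s in(old,snap(cam)):
    C=cloud(s);m=(C[...,2]>.225)&(C[...,2]<.255)&(abs(C[...,0]-.545)<.025)&(C[...,1]>.07)&(C[...,1]<.15);m[:,:box[0]]=0;m[:,box[1]:]=0;print(m.sum(),C[m].mean(0),np.argwhere(m).mean(0))
  d=np.abs(s['img'].astype(int)-old['img']).sum(-1);
  for nm,(h0,h1) in dict(teal=(85,100),blue=(112,125)).items():
    for q in(old,s):
        hs=cv2.cvtColor(q['img'],cv2.COLOR_RGB2HSV);mm=(hs[...,0]>=h0)&(hs[...,0]<=h1)&(hs[...,1]>150);print(n,nm,mm.sum(),np.argwhere(mm).mean(0))
E
```

```text
42 [0.54667792 0.09165589 0.24334264] [157.95238095 236.5       ]
42 [0.54636003 0.09167826 0.24296155] [158.07142857 236.4047619 ]
a teal 559 [116.490161   274.96601073]
a teal 531 [120.53672316 268.43126177]
a blue 1614 [266.72800496 371.26703841]
a blue 1602 [267.57865169 370.9019975 ]
26 [0.53822007 0.09125548 0.2409454 ] [166.15384615 237.61538462]
26 [0.53937791 0.09244374 0.2402524 ] [166.  237.5]
b teal 299 [155.6187291  198.03010033]
b teal 228 [156.51315789 199.86842105]
b blue 610 [218.4442623  362.62131148]
b blue 611 [218.50409165 362.42553191]
```

```bash
python3 - <<'E'
from h import *
z=np.load('s0.npz');new=snap('scene')['img']
for im in(z['img_a'],new):
    hs=cv2.cvtColor(im,cv2.COLOR_RGB2HSV);mm=((hs[...,0]>=80)&(hs[...,0]<=105)&(hs[...,1]>150)).astype(np.uint8)
    mm[:,:215]=0;mm[:,260:]=0;mm[:90]=0;mm[160:]=0
    k,l,st,c=cv2.connectedComponentsWithStats(mm);i=1+st[1:,4].argmax();print(st[i],c[i])
    m2=(hs[...,1]<60)&(hs[...,2]>150);b=m2[160:190,178:218];print('spoon',b.sum(),np.argwhere(b).mean(0))
E
```

```text
[229 119  19  29 462] [238.67532468 132.88961039]
spoon 134 [12.99253731 19.6641791 ]
[229 118  19  30 467] [238.68950749 132.81156317]
spoon 135 [12.99259259 19.77777778]
```

Neither the mug nor the spoon has moved. The lever is home and the post is over the marker.

```bash
python3 -c "
from workcell import sign_off
print(sign_off())"
```

```text
the job is handed in; nothing more can be done
None
```

I handed the job in at about 21 s: the post stands within about 0.3° of the marker, last moved clockwise, and the lever is fully home; mug, tin and spoon measured unmoved, the jar wasn't measured, and my first push on the lever slipped up the ball and peaked near 96 N at the wrist (limit 120 N).

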